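Tighten and prime a dispenser bottle in its square holder

ROBOT

A 7-joint arm with a two-finger parallel gripper is mounted at the origin on the work surface. World frame = base frame: x ahead of the robot, y to its left, z up, the work surface at z = 0. Lengths are in m, angles in degrees, forces in N, time in s.
With the tool pointing down it reaches from about 0.425 to 0.875 m from the base axis. Payload 4.7 kg.
Tool frame: the origin (TCP) lies at the very end of the fingers, on their centre line; the grasp point (between the pads) lies 19 mm behind it (pinch_z is the distance from the TCP to the grasp point, in m); z points along the fingers, y is the direction in which the jaws open and shut (so a half turn about z gives the same grasp; the last joint's range is limited). The gripper opens to 87 mm and grips with 3 to 60 N. Pads are 19 mm wide; open, the fingers measure 117 mm over their backs; the gripper's body (75 mm by 190 mm) begins 51 mm behind the grasp point.
Start: joints at [-72.244, 18.392, -4.016, 83.108, 1.295, 78.541, -3.26], TCP at [0.19, 0.622, 0.196] pointing down, gripper open.
Joint ranges: [-163.93, 163.93], [-17.29, 119.83], [-79.2, 71.16], [3.27, 140.29], [-89.18, 269.18], [5.43, 117.66], [-154.24, 154.24]. Speed limits (degrees/s): [147.25, 147.25, 180, 180, 180, 180, 180].

INTERFACE

Orientations are given as [roll, pitch, yaw] about the fixed x, y, z axes, in that order (R = Rz(yaw) Ry(pitch) Rx(roll)).
In Python, from cell import get_obs, read_camera, camera_params, sign_off, pinch_z gives the robot as it stands.
- The arm moves only by the shell command python3 -m handwheel 'ROWS' [FORCE]. ROWS is JSON, a list of rows, each a list of 5 numbers: the finger opening in m, from 0 to 0.087, then the shift along the tool's x, y, z in m, then the turn about the tool's z in rad. In form: [[jaw, tx, ty, tz, twist], ...]. A call has 1 to 20 rows; each row is the pose to reach, as a shift and turn from the pose commanded when the call began, along the tool's axes at that moment; what a row does not reach only later rows make up. A row lasts 1/10 s, in which the tool goes at most 50 mm and 8.59 degrees, less where a joint would pass 70% of its speed; a pose out of reach is approached as far as the arm can. A call with a gripper value outside its range is refused whole. The fingers move at their own pace and stop on an object; FORCE is the grip in N (left out, the last holds). Time passes only in rows, so rows that repeat a pose let the fingers close. It gives the time, the measured TCP pose, the force and the opening at its end, in the units of the state.
- get_obs(): the state, without advancing time (a new reading comes with each control period).
- read_camera(name): name is "side" or "top"; returns the picture (480x640x3 uint8, blue, green, red); there is no depth.
- camera_params(name): a dict with "camera_matrix" (3x3 intrinsics, pixels), "R" (3x3) and "t" (3): a world point X has camera coordinates R X + t. Camera axes: x right, y down, z forward; pixel columns grow to the right and rows downward; lengths in m; the calibration is good to about 2 mm. A picture is of the moment at which its call begins. camera_params takes no time and is no camera call.
- sign_off(): hands the job in, once; it reports no verdict.
The state is a dict: "time_s": time; "qpos": joint angles; "joint_velocities": joint speeds; "effort": joint torques, N m; "tool_pos": TCP position; "tool_rot": TCP orientation; "force": force on the tool from outside, world axes, zero at the start; "wrist_torque": the same for the moment, N m; "grip_width": finger opening in m.
Only numpy, scipy, OpenCV 4.12 (cv2) and the standard library are available. Lean on these libraries where they do the work, as an engineer would, in place of code of your own. Each camera call takes 0.05 s, during which the arm holds its last target.

TASK

The white square dispenser bottle on the steel tray has a loose blue collar and would only spin round with it: stand the bottle fully down in the grey square holder, let go of it, and there turn the collar clockwise (seen from above) until it comes up tight. Then press the black plunger button on top straight down, past the soft first stop to the firm second stop, without ramming it, and let it spring back up. Leave the bottle standing in the holder, do not tip it or let it drop in, and leave the beaker, the jar and the pot where they stand.

Things in the scene. Friction and masses are not known exactly. Their poses are not given: they have to be found in the camera images.
- bottle: Loose white plastic bottle, upright, 0.28 to 0.42 kg in all, square body 50 x 50 mm (sides along its x and y), flat shoulder 89 mm above its underside. Above the shoulder stand the collar and the plunger, so the whole is 128 mm tall. Origin: centre of the underside, z up. A yellow patch is on its -x side and a black line on the shoulder at the -x edge. It is easily gripped across two opposite sides in the top 20 mm of the body. Free on a surface it turns with the collar.
- collar (a joint): Blue ribbed screw collar, 41 mm in diameter, from 91 to 111 mm above the bottle's underside (bottom 2 mm above the shoulder). Value: rad turned clockwise seen from above; 0 is fully loose, the dead stop (tight) is at 2.5. It starts between 0 and 0.4. Steady friction torque about 0.16 N m, more than holds the loose bottle on the tray; it stays where left, at one height. Needs more than one grasp. Its white mark stands over the black line on the shoulder when tight.
- collar_mid (a point): Point on the collar's axis at half its height (101 mm above the bottle's underside).
- collar_mark (a point): The white mark on the collar's top edge, 20 mm from the axis.
- button_top (a point): Centre of the flat top of the black plunger button, a disc 28 mm in diameter and 7 mm thick, 128 mm above the bottle's underside when up. It moves straight down (along the bottle's -z) 9 mm in all.
- plunger_soft (a joint): First part of the plunger's stroke, m: 0 up, 0.006 at the soft first stop. Spring force 3 N at the top, 5 N at the first stop.
- plunger_firm (a joint): Second part of the plunger's stroke, m, beyond the first stop: it starts to move at about 9 N and reaches the firm second stop, a dead stop, at 0.003 with 15 N. Both parts spring back up when released.
- holder: Grey square holder fixed to the bench: base plate 110 x 110 x 6 mm, and on it a square well 55 x 55 mm inside (sides along its x and y), walls 10 mm thick, with flared edges that rise to 31 mm above the bench. Origin: centre of its underside, on the bench. Any of the bottle's four quarter turns fits.
- seat (a point): Centre of the well's floor, 6 mm above the bench; the bottle's underside rests here.
- tray: Fixed flat steel tray 250 x 380 mm, floor 3 mm above the bench, rim 10 mm high. Origin: centre of its underside.
- beaker: Loose empty glass beaker, 56 mm across, 65 mm tall, on the tray: leave it alone. Origin: centre of the underside.
- jar: Loose amber jar with white cap, 54 mm across, 68 mm tall, on the tray: leave it alone. Origin: centre of the underside.
- pot: Loose white pot with green cap, 52 mm across, 55 mm tall, on the bench beyond the holder: leave it alone. Origin: centre of the underside.
Things that resemble listed ones, but are neither listed nor needed, are in the scene too. There is more than one size of the bottle; the one meant has the size given above.

How it is judged:
By the outcome, as a careful person would: the job done as asked, in the order asked, and still so for the second after the job is handed in, with the robot touching nothing.
It also fails if it takes over 64 s, if anything falls off the work surface, if the arm or the gripper's body presses on something with over 40 N, if the wrist force passes 120 N, or if a joint passes its speed limit or range.

## Working session

There is one attempt and no reset: what is moved stays moved. The work goes in short steps, Python scripts to look and compute and a shell command to move; the robot and the scene stay as the last step left them, time stands still between calls to the robot, and variables do not carry over. Pictures are saved under pics/ and viewed, and the job is handed in when it is done.

```bash
mkdir -p pics; ls; python3 - <<'E'
from cell import *
import cv2
print(get_obs(), pinch_z)
for n in("side","top"):
    cv2.imwrite(f"pics/{n}0.png",read_camera(n)); print(n,camera_params(n))
E
```

```text
pics
{'time_s': 0.0, 'qpos': array([-72.24296778,  18.43829875,  -4.01409751,  83.17513779,
         1.29316733,  78.5402052 ,  -3.25964715]), 'joint_velocities': array([ 0.00494219,  0.07826215, -0.01386965,  0.0085324 , -0.04705338,
       -0.05589898,  0.05508692]), 'effort': array([-7.76639672e-05, -4.91296971e+01, -4.03763736e-01, -3.12533462e+01,
       -6.39255135e-02,  4.40199778e-02,  1.83264392e-04]), 'tool_pos': array([0.18936876, 0.62117254, 0.19466791]), 'tool_rot': array([-1.79891493e+02,  4.41357937e-03,  1.63051353e+02]), 'force': array([-0.35615647,  0.13622921, -0.18433463]), 'wrist_torque': array([-0.01272043, -0.01909897,  0.02806025]), 'grip_width': 0.08674578905730107} 0.0187
side {'camera_matrix': array([[511.25799645,   0.        , 326.13520133],
       [  0.        , 511.25799645, 246.36075131],
       [  0.        ,   0.        ,   1.        ]]), 'R': array([[ 0.8981318 , -0.43961968,  0.00968522],
       [-0.29698561, -0.62268272, -0.72392388],
       [ 0.32428201,  0.64730269, -0.68981187]]), 't': array([-0.5824505 ,  0.29556345,  0.80441915])}
top {'camera_matrix': array([[441.9504974 ,   0.        , 322.73374788],
       [  0.        , 441.9504974 , 237.61162041],
       [  0.        ,   0.        ,   1.        ]]), 'R': array([[-8.78864786e-03, -9.99961372e-01, -1.21779263e-04],
       [-9.79507052e-01,  8.63338105e-03, -2.01224750e-01],
       [ 2.01218028e-01, -1.64920982e-03, -9.79545091e-01]]), 't': array([0.04432358, 0.67384348, 0.71885625])}
```

View pics/side0.png

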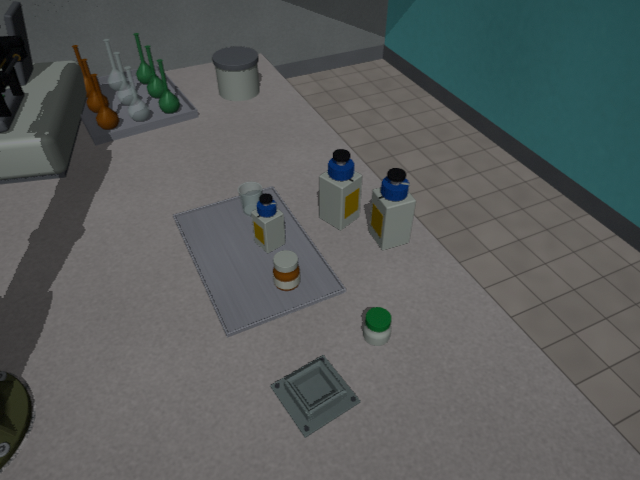

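View pics/top0.png

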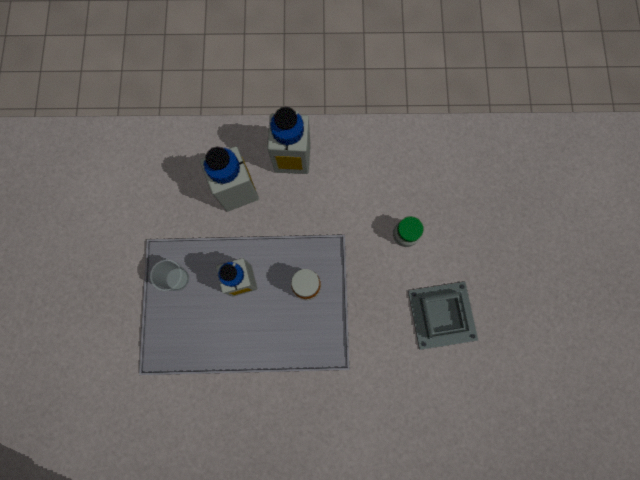

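```bash
cat > h.py <<'E'
import numpy as np, cv2
from cell import *
def bp(n,u,v,z):
    p=camera_params(n);K,R,t=p["camera_matrix"],p["R"],p["t"]
    d=R.T@np.linalg.solve(K,[u,v,1.]);c=-R.T@t
    return c+d*(z-c[2])/d[2]
def pr(n,X):
    p=camera_params(n);q=p["camera_matrix"]@(p["R"]@np.array(X,float)+p["t"]);return q[:2]/q[2]
def crop(img,u0,v0,w,h,s,out):
    cv2.imwrite(out,cv2.resize(img[v0:v0+h,u0:u0+w],None,fx=s,fy=s,interpolation=cv2.INTER_CUBIC))
E
python3 - <<'E'
from h import *
t=cv2.imread("pics/top0.png");s=cv2.imread("pics/side0.png")
a=lambda i,u,v,w,h,s:cv2.resize(i[v:v+h,u:u+w],None,fx=s,fy=s,interpolation=cv2.INTER_CUBIC)
cv2.imwrite("pics/c1.png",np.hstack([a(t,210,250,50,50,8),a(s,240,185,50,75,8)[:400]]))
cv2.imwrite("pics/c1.png",a(t,210,250,50,50,12))
cv2.imwrite("pics/c2.png",a(s,240,185,60,70,8))
cv2.imwrite("pics/c3.png",a(t,400,270,85,85,7))
E
```

```text
(no output)
```

View pics/c1.png

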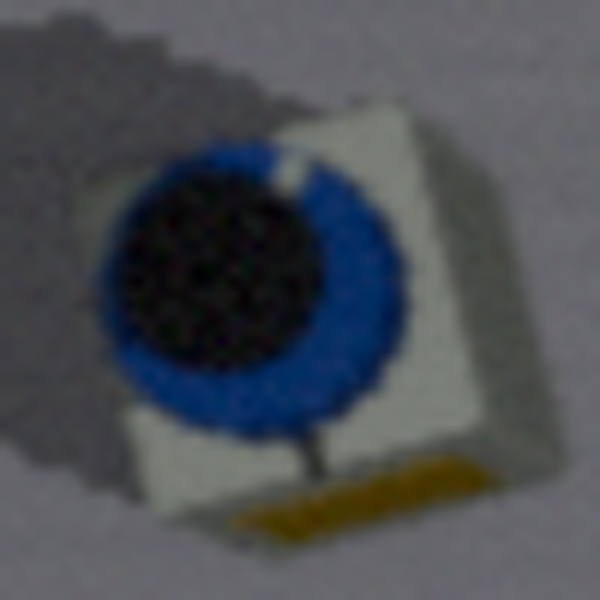

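View pics/c2.png

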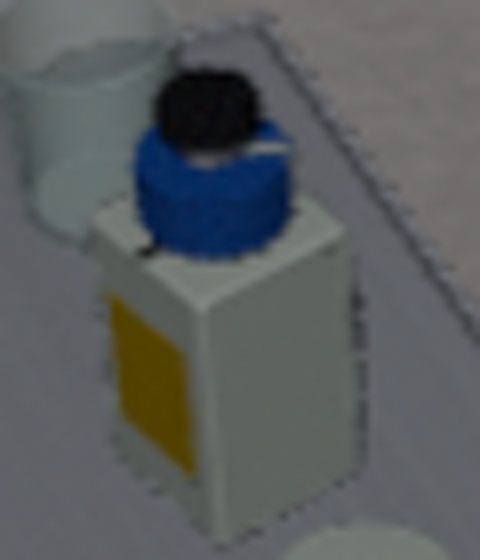

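View pics/c3.png

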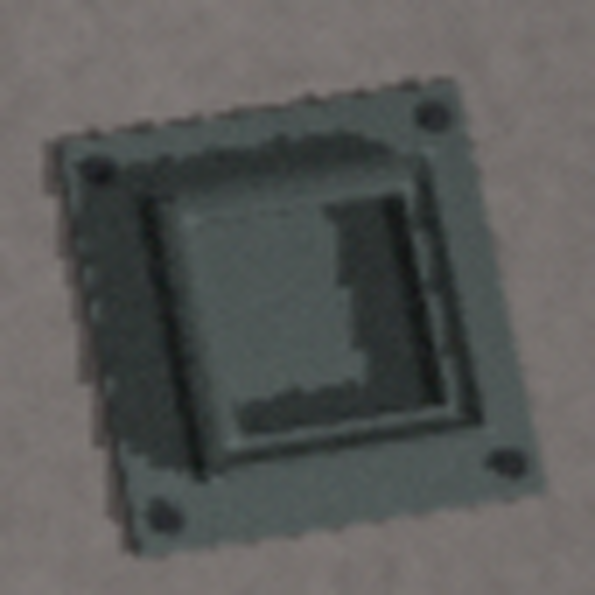

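```bash
python3 - <<'E'
from h import *
f=lambda c,u,v,s:((c[0]+.5)/s-.5+u,(c[1]+.5)/s-.5+v)
B=[bp("top",*f(c,210,250,12),.092)[:2] for c in[(402,98),(485,425),(160,517)]]
B=np.array(B);print("bottle corners",B,np.linalg.norm(np.diff(B,axis=0),axis=1),"ctr",(B[0]+B[2])/2)
e=[B[0]-B[1],B[2]-B[1]];print([np.degrees(np.arctan2(*v[::-1])) for v in e])
Bs=np.array([bp("side",*f(c,240,185,8),.092)[:2] for c in[(93,220),(205,305),(345,228)]]);print("side",Bs,np.linalg.norm(np.diff(Bs,axis=0),axis=1),"ctr",(Bs[0]+Bs[2])/2)
print("mid collar top",bp("top",*f((255,290),210,250,12),.114), "button",bp("top",*f((220,270),210,250,12),.131))
print("button side",bp("side",*f((207,100),240,185,8),.131))
m=bp("top",*f((290,170),210,250,12),.114);print("mark",m)
print("line",bp("top",*f((320,475),210,250,12),.092))
H=np.array([bp("top",*f(c,400,270,7),.006)[:2] for c in[(60,143),(456,82),(546,490),(130,553)]])
print("holder",H,np.linalg.norm(H-np.roll(H,-1,0),axis=1),H.mean(0))
for i in range(4):
  d=H[(i+1)%4]-H[i];print(np.degrees(np.arctan2(d[1],d[0]))%90)
for n,us in(("beaker",[(167,274)]),("jar",[(306,284)]),("pot",[(409,231)])):
  print(n,bp("top",*us[0],{"beaker":.04,"jar":.071,"pot":.05}[n]))
s=cv2.imread("pics/side0.png");crop(s,260,345,110,95,7,"pics/c4.png")
E
```

```text
bottle corners [[0.63547347 0.17511271]
 [0.58877544 0.16214222]
 [0.57627529 0.20744232]] [0.04846585 0.04699311] ctr [0.60587438 0.19127752]
[np.float64(15.522766362919635), np.float64(105.4263616266828)]
side [[0.5757563  0.20751448]
 [0.58980622 0.16359422]
 [0.63354457 0.17647532]] [0.04611279 0.04559568] ctr [0.60465044 0.1919949 ]
mid collar top [0.60543938 0.19059248 0.114     ] button [0.60607796 0.19184687 0.131     ]
button side [0.6051883  0.19414655 0.131     ]
mark [0.62203315 0.18631142 0.114     ]
line [0.58195673 0.18516593 0.092     ]
holder [[ 0.58508303 -0.12140108]
 [ 0.60053001 -0.22895612]
 [ 0.49315606 -0.24472085]
 [ 0.47805728 -0.1346175 ]] [0.10865862 0.10852507 0.11113381 0.1078387 ] [ 0.53920659 -0.18242389]
8.172893185455862
8.352541308971013
7.808427643917199
7.039713363087933
beaker [0.61506973 0.3218524  0.04      ]
jar [0.59163268 0.06820622 0.071     ]
pot [ 0.68896703 -0.11959763  0.05      ]
```

View pics/c4.png

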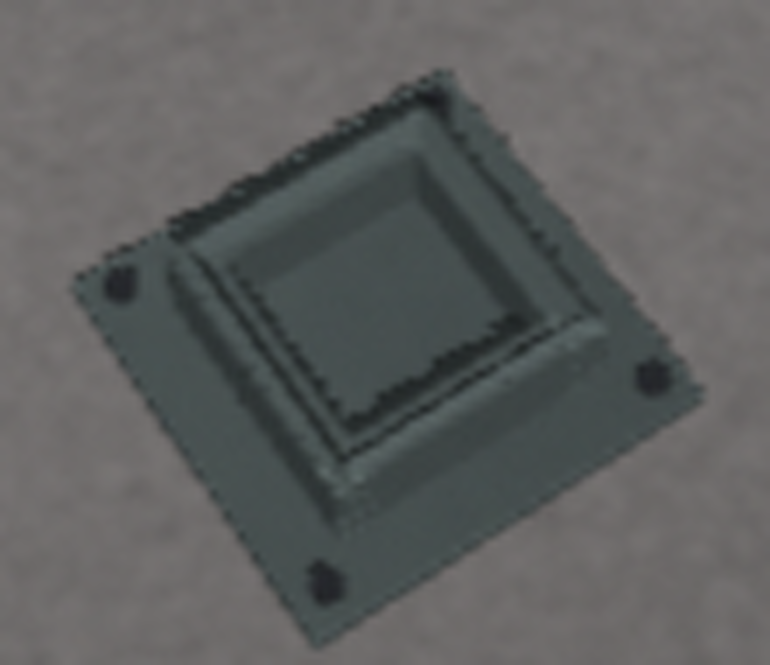

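```bash
cat >> h.py <<'E'
from scipy.spatial.transform import Rotation as Ro
def todelta(dxyz,o=None):
    o=o or get_obs();R=Ro.from_euler("xyz",o["tool_rot"],degrees=True)
    return R.inv().apply(dxyz)
E
python3 - <<'E'
from h import *
f=lambda c,u,v,s:((c[0]+.5)/s-.5+u,(c[1]+.5)/s-.5+v)
H=np.array([bp("side",*f(c,260,345,7),.006)[:2] for c in[(75,283),(448,72),(705,395),(318,648)]])
print("holder",H,np.linalg.norm(H-np.roll(H,-1,0),axis=1),H.mean(0))
for i in range(4):
  d=H[(i+1)%4]-H[i];print(np.degrees(np.arctan2(d[1],d[0]))%90)
print("big",bp("top",230,209,0),bp("top",256,199,0),bp("top",272,172,0),bp("top",309,172,0))
W=[bp("top",*f(c,400,270,7),.031)[:2] for c in[(150,200),(410,160),(480,425),(208,480)]]
print(np.mean(W,0))
o=get_obs();d=np.array([.6055,.1916,0])-o["tool_pos"];d[2]=0
print(todelta(d),np.radians(73.05-15.5))
E
```

```text
holder [[ 0.47619192 -0.13666904]
 [ 0.58396578 -0.12134421]
 [ 0.59921171 -0.22917153]
 [ 0.49114136 -0.24612521]] [0.10885797 0.10889982 0.10939208 0.11047234] [ 0.53762769 -0.1833275 ]
8.092883736795386
8.047822777895021
8.915684937519359
7.777295331557326
big [0.74730785 0.2200768  0.        ] [0.76729856 0.16940372 0.        ] [0.82318733 0.13860383 0.        ] [0.82253341 0.06457572 0.        ]
[ 0.53827794 -0.1793701 ]
[-0.52328162 -0.28968196  0.00056204] 1.0044369845227366
```

```bash
python3 -m handwheel '[[0.087,-0.131,-0.073,0,0.25],[0.087,-0.262,-0.145,0,0.5],[0.087,-0.393,-0.218,0,0.75],[0.087,-0.523,-0.290,0,1.004],[0.087,-0.523,-0.290,0,1.004],[0.087,-0.523,-0.290,0,1.004],[0.087,-0.523,-0.290,0,1.004],[0.087,-0.523,-0.290,0,1.004],[0.087,-0.523,-0.290,0,1.004],[0.087,-0.523,-0.290,0,1.004],[0.087,-0.523,-0.290,0,1.004],[0.087,-0.523,-0.290,0,1.004],[0.087,-0.523,-0.290,0,1.004],[0.087,-0.523,-0.290,0,1.004],[0.087,-0.523,-0.290,0,1.004],[0.087,-0.523,-0.290,0,1.004]]'; python3 - <<'E'
from h import *
o=get_obs();print(o["tool_pos"],o["tool_rot"],o["qpos"],o["force"])
d=np.array([.6055,.1916,0.0655])-o["tool_pos"];print(todelta(d))
i=read_camera("side");cv2.imwrite("pics/s1.png",i)
E
```

```text
time_s: 1.7
tool_pos: [0.6041, 0.1941, 0.1956]
tool_rot: [-180.0, -0.1, 105.7]
force: [-0.6, 0.2, -0.6]
grip_width: 0.0868
[0.60412534 0.19411321 0.19559844] [-1.79972040e+02 -6.00053090e-02  1.05714681e+02] [-38.22200583  17.00387627  22.50842055  86.33266768  -6.63383804
  77.99757528   0.49818395] [-0.5730613   0.17300379 -0.60764403]
[-0.00292784  0.00070608  0.13009512]
```

View pics/s1.png

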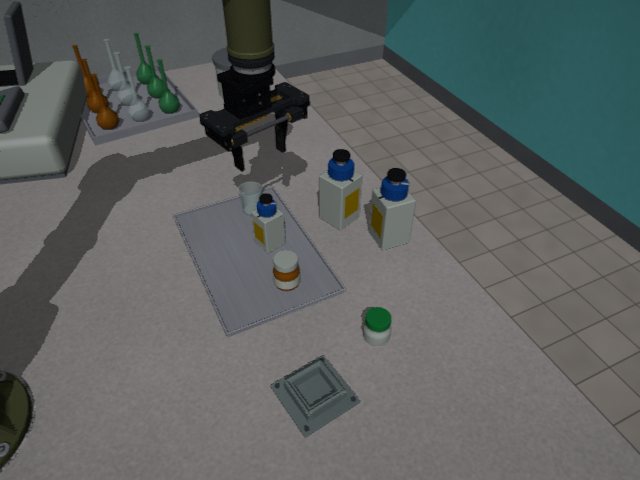

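```bash
python3 -m handwheel '[[0.087,-0.003,0.0007,0,0],[0.087,-0.003,0.0007,0.025,0],[0.087,-0.003,0.0007,0.050,0],[0.087,-0.003,0.0007,0.070,0],[0.087,-0.003,0.0007,0.09,0],[0.087,-0.003,0.0007,0.105,0],[0.087,-0.003,0.0007,0.118,0],[0.087,-0.003,0.0007,0.126,0],[0.087,-0.003,0.0007,0.130,0],[0.087,-0.003,0.0007,0.130,0],[0.087,-0.003,0.0007,0.130,0]]'; python3 - <<'E'
from h import *
o=get_obs();print(o["tool_pos"],o["tool_rot"],o["force"])
i=read_camera("side");crop(i,190,120,140,140,5,"pics/s2.png");i=read_camera("top");crop(i,180,220,110,100,6,"pics/t2.png")
E
```

```text
time_s: 2.85
tool_pos: [0.6073, 0.1894, 0.0665]
tool_rot: [179.9, -0.0, 105.5]
force: [0.5, -0.3, 0.0]
grip_width: 0.0869
[0.60733672 0.18936777 0.06649356] [ 1.79924771e+02 -6.79302046e-03  1.05531293e+02] [ 0.45707501 -0.30248206  0.03790732]
```

View pics/s2.png

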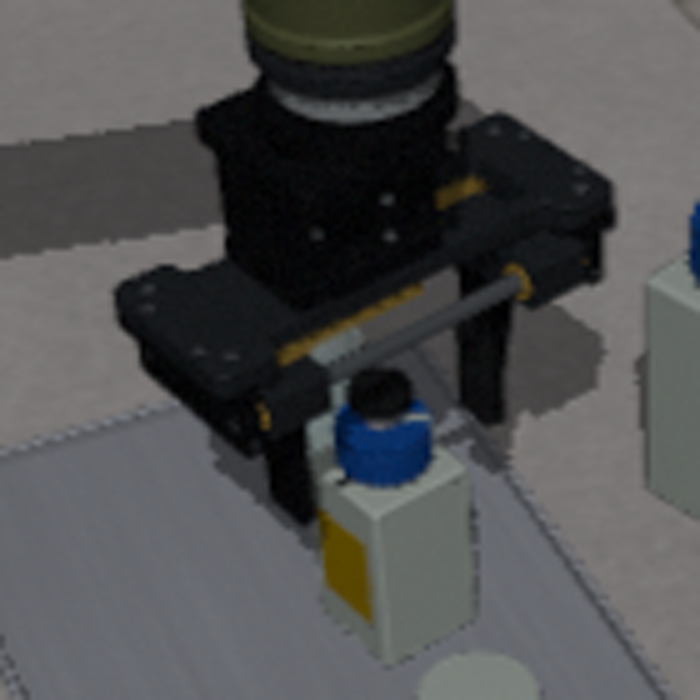

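```bash
python3 - <<'E'
from h import *
o=get_obs();print(o["tool_pos"],o["tool_rot"],o["force"],o["joint_velocities"].round(2))
c=lambda n,X,u,v,s:((pr(n,X)-[u,v]+.5)*s-.5)
print(c("side",o["tool_pos"],190,120,5),c("side",[.6055,.1916,.066],190,120,5),c("top",o["tool_pos"],180,220,6))
y=Ro.from_euler("xyz",o["tool_rot"],degrees=True).apply([0,1,0])
for k in(-.0435,.0435):print(c("side",o["tool_pos"]+k*y,190,120,5))
E
```

```text
[0.60735085 0.18940693 0.06663404] [ 1.79914515e+02 -1.37879546e-02  1.05525127e+02] [-0.68102227 -0.22534606 -0.19286876] [-0.01 -0.05 -0.13  0.14 -0.07 -0.06  0.12]
[399.08942975 512.89244557] [393.18431446 512.18787138] [344.54637115 337.8380931 ]
[314.76675609 558.23469664]
[480.17704796 469.2897586 ]
```

View pics/t2.png

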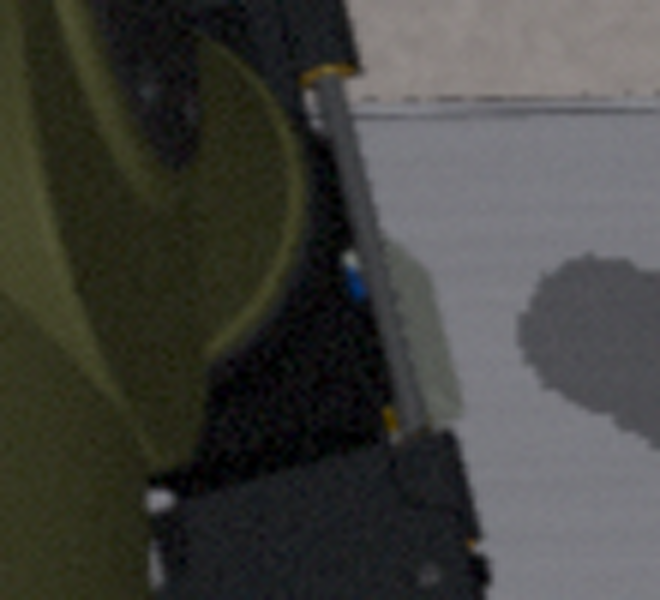

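```bash
python3 - <<'E'
from h import *
X=np.array([.6041,.1941,.1956]);y=np.array([np.cos(np.radians(15.6)),np.sin(np.radians(15.6)),0])
i=cv2.imread("pics/s1.png")
for k in(-.058,-.0435,.0435,.058):
    p=pr("side",X+k*y);print(p)
    cv2.circle(i,tuple(int(round(a)) for a in p),1,(0,0,255),-1)
crop(i,190,80,140,110,5,"pics/s1c.png")
E
```

```text
[237.64895506 182.63808414]
[244.00079136 179.6351641 ]
[280.25291109 162.49646405]
[286.00226555 159.77837578]
```

View pics/s1c.png

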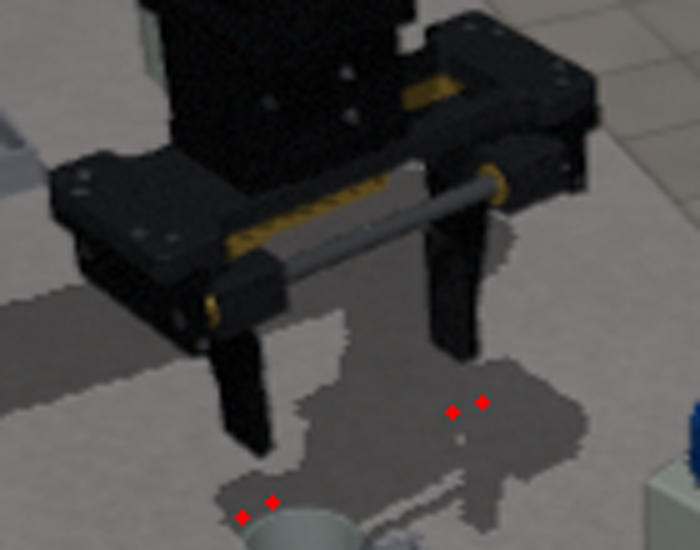

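```bash
python3 - <<'E'
from h import *
o=get_obs();P=o["tool_pos"]
a=np.radians(15.5);y=np.array([np.cos(a),np.sin(a),0]);x=np.array([np.sin(a),-np.cos(a),0]) # toward -y
S=cv2.imread("pics/s2.png");T=cv2.imread("pics/t2.png")
for n,I,u,v,s in(("side",S,190,120,5),("top",T,180,220,6)):
  for dz,col in((0,(0,0,255)),(.025,(0,255,0))):
    pts=[P+y*j*.095+x*k*.0375+np.array([0,0,.07+dz]) for j,k in((-1,-1),(-1,1),(1,1),(1,-1))]
    q=np.array([(pr(n,p)-[u,v]+.5)*s for p in pts]).astype(int)
    cv2.polylines(I,[q],True,col,1)
    for k in(-.058,-.0435,.0435,.058):
        cv2.circle(I,tuple(((pr(n,P+k*y+[0,0,dz])-[u,v]+.5)*s).astype(int)),4,col,-1)
cv2.imwrite("pics/o1.png",S);cv2.imwrite("pics/o2.png",T)
E
```

```text
(no output)
```

View pics/o1.png

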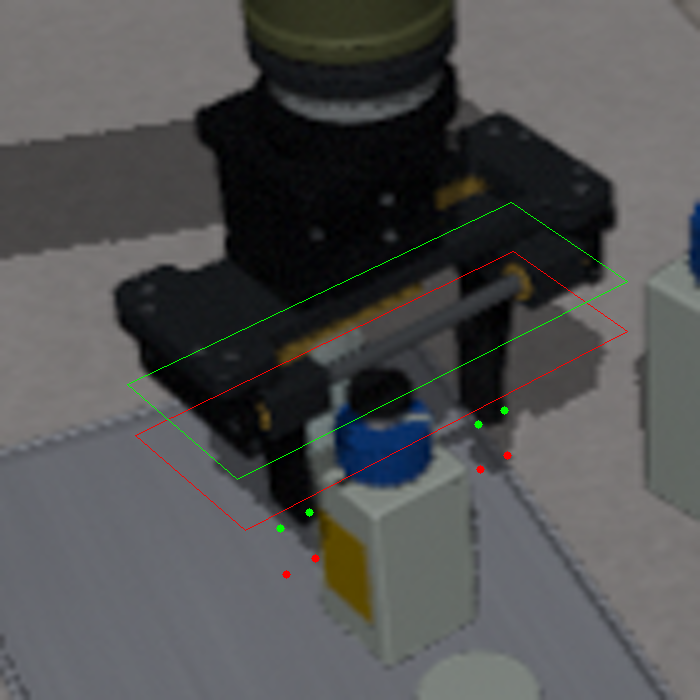

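View pics/o2.png

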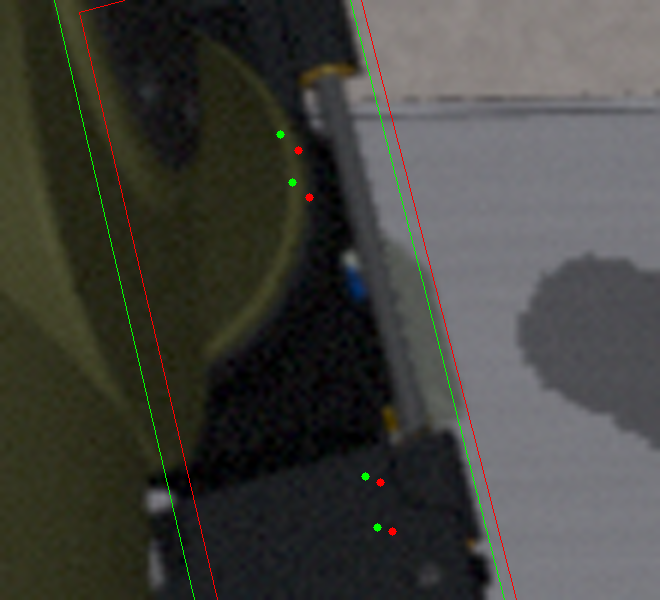

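```bash
python3 -m handwheel '[[0.07,0,0,0,0],[0.065,0,0,0,0],[0.06,0,0,0,0],[0.055,0,0,0,0],[0.05,0,0,0,0],[0.045,0,0,0,0],[0.04,0,0,0,0],[0.04,0,0,0,0]]' 3; python3 - <<'E'
from h import *
o=get_obs();print(o["tool_pos"],o["grip_width"],o["force"])
i=read_camera("side");crop(i,190,120,140,140,5,"pics/s3.png")
E
```

```text
time_s: 3.75
tool_pos: [0.6067, 0.1892, 0.0658]
tool_rot: [180.0, -0.0, 105.5]
force: [-0.0, -0.3, -0.1]
grip_width: 0.0415
[0.60674745 0.18923142 0.065773  ] 0.041524149836350915 [-0.02590813 -0.31486641 -0.13073666]
```

View pics/s3.png

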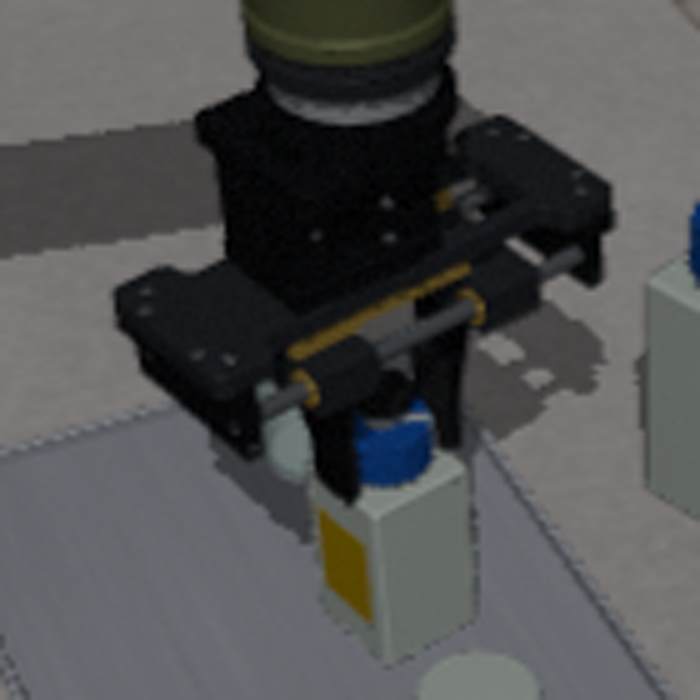

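```bash
python3 -m handwheel '[[0.05,0,0,0,0],[0.06,0,0,0,0],[0.07,0,0,0,0],[0.087,0,0,0,0],[0.087,0,0,0,0],[0.087,0,0,0,0]]'; python3 - <<'E'
from h import *
o=get_obs();P=o["tool_pos"];print(P,o["grip_width"])
a=np.radians(15.5);y=np.array([np.cos(a),np.sin(a),0]);x=np.array([np.sin(a),-np.cos(a),0])
i=read_camera("side");crop(i,220,180,80,60,10,"pics/s4.png")
S=cv2.imread("pics/s4.png")
for dz,col in((.022,(0,0,255)),(.026,(0,255,0)),(.03,(255,0,0))):
  for j in(-1,1):
    q=np.array([(pr("side",P+y*j*(.0435+m)+x*k*.0095+[0,0,dz])-[220,180]+.5)*10 for m,k in((0,1),(0,-1),(.012,-1),(.012,1))]).astype(int)
    cv2.polylines(S,[q],True,col,1)
cv2.imwrite("pics/o4.png",S)
E
```

```text
time_s: 4.4
tool_pos: [0.6067, 0.1892, 0.0658]
tool_rot: [180.0, -0.0, 105.5]
force: [-0.4, 0.3, -0.2]
grip_width: 0.0808
[0.60673529 0.18923837 0.06579325] 0.08078757746499309
```

View pics/o4.png

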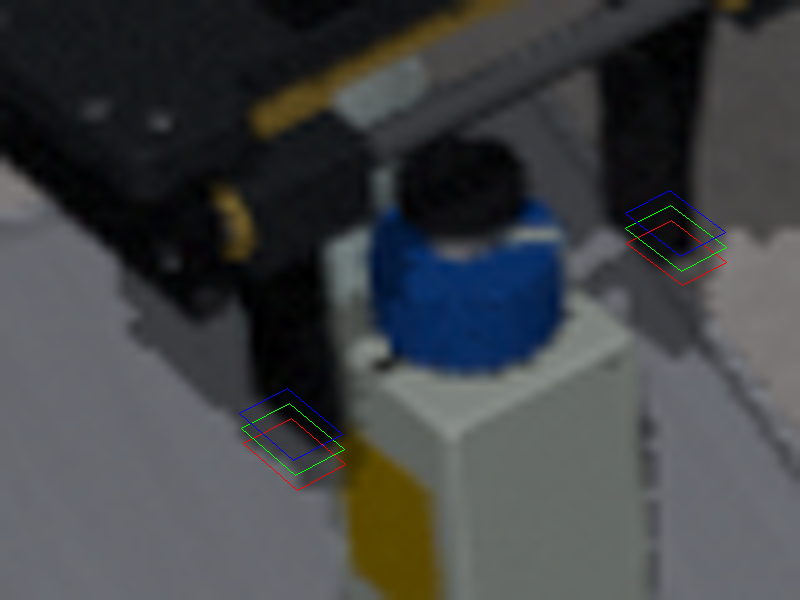

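View pics/s4.png

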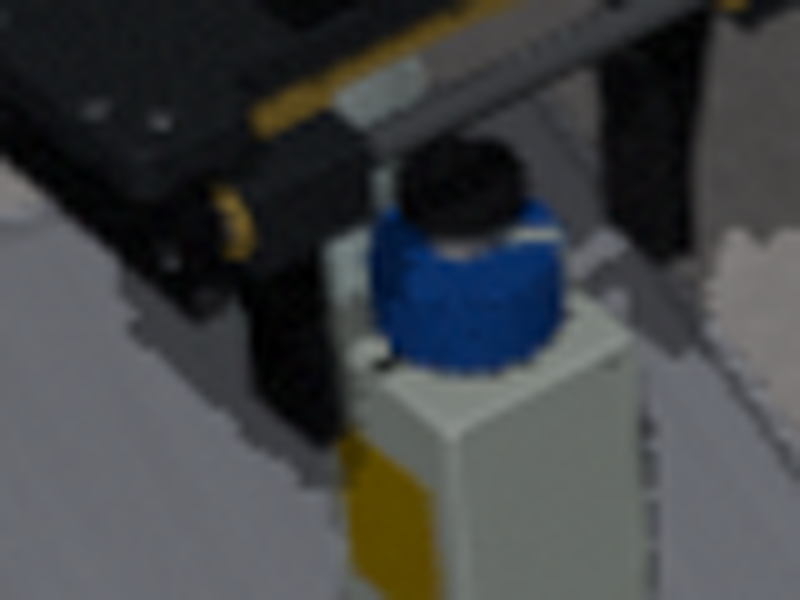

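```bash
python3 -m handwheel '[[0.087,0,0,0.006,0],[0.087,0,0,0.012,0],[0.087,0,0,0.018,0],[0.087,0,0,0.022,0],[0.087,0,0,0.025,0],[0.087,0,0,0.025,0]]'; python3 -m handwheel '[[0.07,0,0,0,0],[0.065,0,0,0,0],[0.06,0,0,0,0],[0.055,0,0,0,0],[0.05,0,0,0,0],[0.045,0,0,0,0],[0.04,0,0,0,0]]' 5; python3 - <<'E'
from h import *
i=read_camera("side");crop(i,190,120,140,140,5,"pics/s5.png")
E
```

```text
time_s: 5.05
tool_pos: [0.6063, 0.1891, 0.0401]
tool_rot: [-179.9, 0.0, 105.5]
force: [0.5, 0.4, -0.2]
grip_width: 0.0873
time_s: 5.75
tool_pos: [0.6068, 0.1892, 0.0409]
tool_rot: [180.0, -0.0, 105.5]
force: [-0.3, -0.5, 0.8]
grip_width: 0.0498
```

View pics/s5.png

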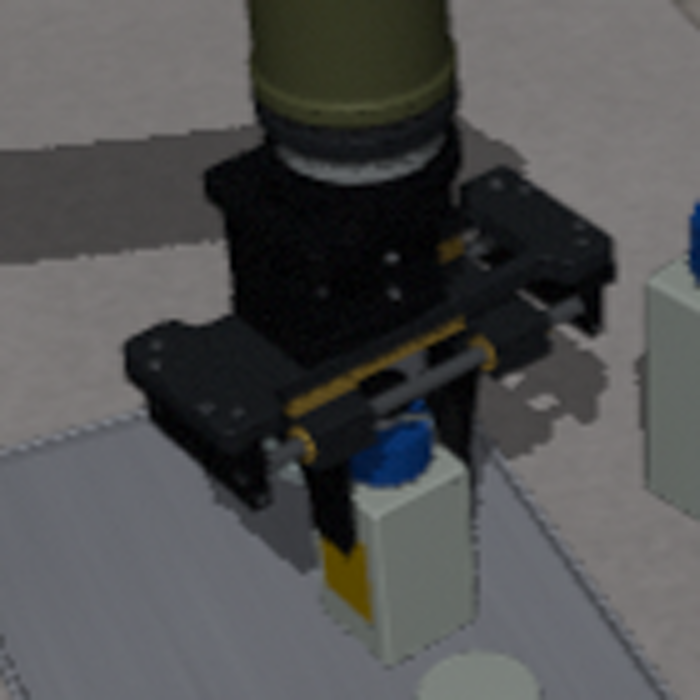

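```bash
python3 -m handwheel '[[0.04,0,0,0,0],[0.04,0,0,0,0],[0.04,0,0,0,0],[0.04,0,0,-0.005,0],[0.04,0,0,-0.02,0],[0.04,0,0,-0.04,0],[0.04,0,0,-0.06,0],[0.04,0,0,-0.08,0],[0.04,0,0,-0.1,0],[0.04,0,0,-0.1,0],[0.04,0,0,-0.1,0]]' 30
```

```text
time_s: 6.9
tool_pos: [0.6068, 0.1892, 0.1411]
tool_rot: [180.0, -0.0, 105.5]
force: [-0.1, 0.3, -3.6]
grip_width: 0.0499
```

```bash
python3 -m handwheel '[[0.04,-0.01,-0.005,0,0],[0.04,-0.03,-0.0145,0,0.01],[0.04,-0.06,-0.029,0,0.02],[0.04,-0.095,-0.046,0,0.035],[0.04,-0.13,-0.063,0,0.05],[0.04,-0.165,-0.08,0,0.065],[0.04,-0.2,-0.097,0,0.08],[0.04,-0.235,-0.113,0,0.095],[0.04,-0.27,-0.13,0,0.11],[0.04,-0.3,-0.145,0,0.12],[0.04,-0.325,-0.157,0,0.129],[0.04,-0.338,-0.163,0,0.129],[0.04,-0.343,-0.1655,0,0.129],[0.04,-0.343,-0.1655,0,0.129],[0.04,-0.343,-0.1655,0,0.129],[0.04,-0.343,-0.1655,0,0.129],[0.04,-0.343,-0.1655,0,0.129]]'; python3 - <<'E'
from h import *
i=read_camera("side");cv2.imwrite("pics/s6.png",i);crop(i,240,230,140,120,5,"pics/s6c.png")
i=read_camera("top");cv2.imwrite("pics/t6.png",i)
o=get_obs();print(o["tool_pos"],o["tool_rot"],o["qpos"])
E
```

```text
time_s: 8.6
tool_pos: [0.5395, -0.1841, 0.1406]
tool_rot: [-180.0, -0.0, 98.3]
force: [0.7, -0.6, -3.6]
grip_width: 0.05
[ 0.53938967 -0.18472346  0.14072914] [ 1.79995981e+02 -1.14267280e-02  9.82189908e+01] [-15.22963766  11.81959146  35.81268991 100.15425152  -7.32362978
  70.36516215  30.6945027 ]
```

View pics/s6.png

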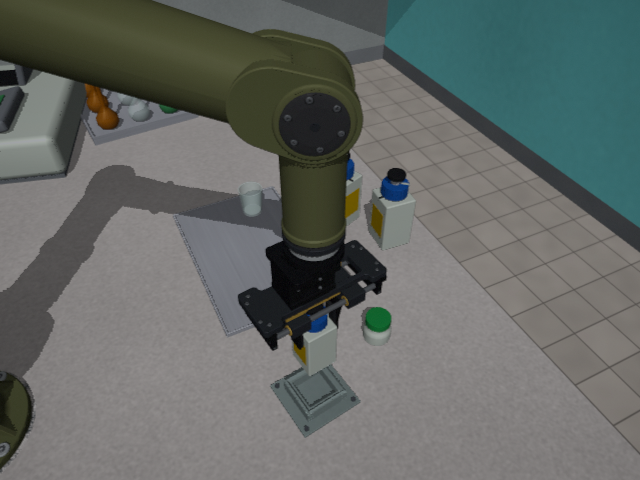

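View pics/t6.png

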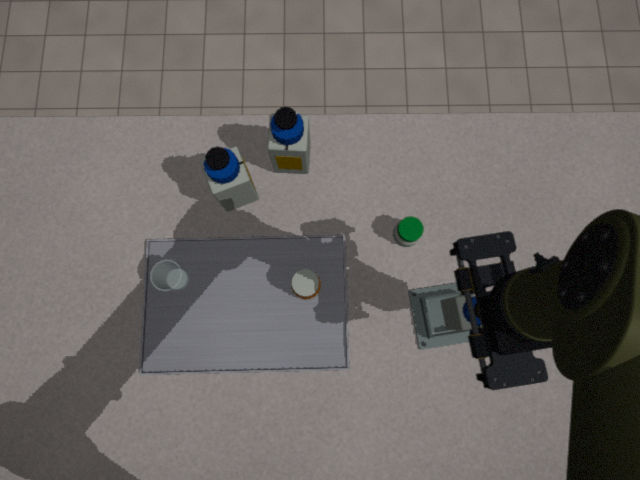

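```bash
python3 -m handwheel '[[0.04,0,0,0.01,0],[0.04,0,0,0.025,0],[0.04,0,0,0.04,0],[0.04,0,0,0.052,0],[0.04,0,0,0.06,0],[0.04,0,0,0.06,0],[0.04,0,0,0.06,0]]'; python3 - <<'E'
from h import *
i=read_camera("side");crop(i,260,330,110,100,7,"pics/s7.png")
o=get_obs();print(o["tool_pos"],o["tool_rot"])
i=read_camera("top");crop(i,390,240,110,120,5,"pics/t7.png")
E
```

```text
time_s: 9.4
tool_pos: [0.5392, -0.1858, 0.0807]
tool_rot: [180.0, 0.0, 98.1]
force: [1.5, -0.0, -2.7]
grip_width: 0.0497
[ 0.53957459 -0.18578761  0.08120954] [1.79949028e+02 1.87451843e-02 9.81283454e+01]
```

View pics/s7.png

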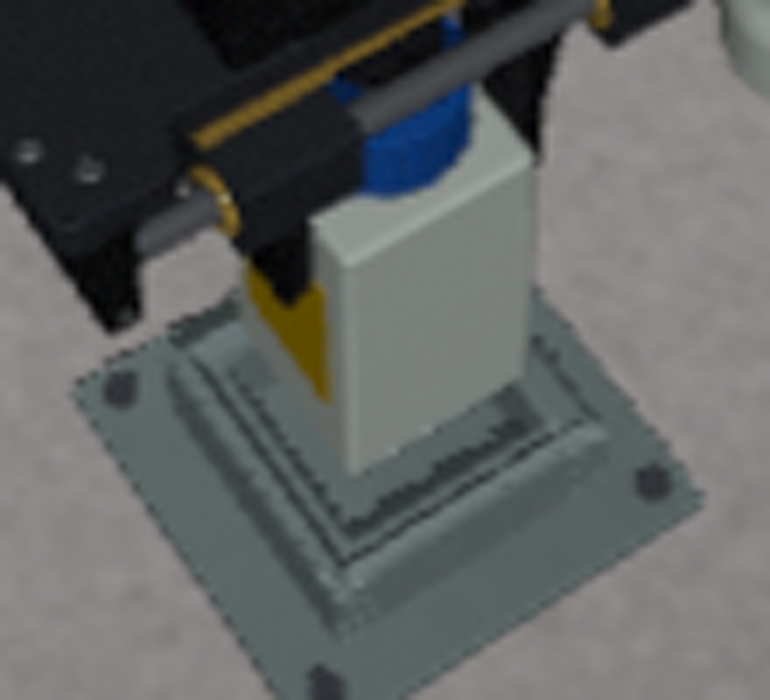

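View pics/t7.png

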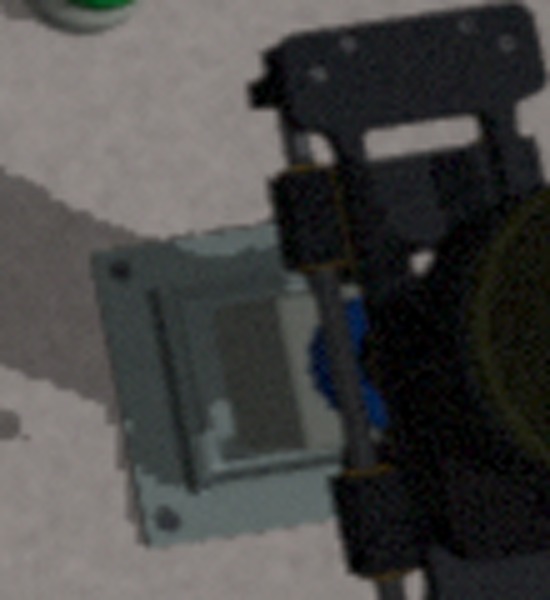

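```bash
python3 - <<'E'
from h import *
f=lambda c:((c[0]+.5)/7-.5+260,(c[1]+.5)/7-.5+330)
a=np.radians(8.1);ex=np.array([np.cos(a),np.sin(a)]);ey=np.array([-np.sin(a),np.cos(a)])
for z,n,r in((.043,(355,472),(525,378)),(.132,(347,262),(530,160))):
  N=bp("side",*f(n),z)[:2];Rr=bp("side",*f(r),z)[:2]
  print(z,N,Rr,np.linalg.norm(N-Rr),np.degrees(np.arctan2(*(Rr-N)[::-1])),"ctr",N+.025*(ex+ey),Rr+.025*(-ex+ey))
for c in [(345,525),(538,420)]:print("inner floor?",bp("side",*f(c),.031)[:2])
print("holder near corner",bp("side",*f((345,565)),.031)[:2])
c=np.array([.5385,-.183]);
for h in(.0275,):print("well corners floor",[ (pr("side",[*(c+h*(i*ex+j*ey)),z])-[260,330]+.5)*7 for z in(.006,.031) for i,j in((-1,-1),(1,-1),(-1,1),(1,1))])
E
```

```text
0.043 [ 0.51921327 -0.20611047] [ 0.56470165 -0.20133972] 0.045737870692128195 5.98720330482357 ctr [ 0.54044133 -0.17783734] [ 0.53642853 -0.18011166]
0.132 [ 0.51746462 -0.20840139] [ 0.56328729 -0.20235357] 0.04622004624508194 7.518615655126863 ctr [ 0.53869268 -0.18012826] [ 0.53501416 -0.18112551]
inner floor? [ 0.51434864 -0.21088933]
inner floor? [ 0.56596886 -0.20610964]
holder near corner [ 0.51023104 -0.21985001]
well corners floor [array([355.90640668, 590.64701203]), array([550.0918801 , 471.16275698]), array([231.7483964 , 414.79854513]), array([421.92867034, 304.24746675]), array([354.62513005, 535.75197321]), array([552.85992032, 415.289677  ]), array([227.98060465, 358.4398649 ]), array([422.04265764, 247.16366301])]
```

```bash
python3 -m handwheel '[[0.04,-0.0023,-0.0005,0,0],[0.04,-0.0023,-0.0005,0.004,0],[0.04,-0.0023,-0.0005,0.008,0],[0.04,-0.0023,-0.0005,0.012,0],[0.04,-0.0023,-0.0005,0.015,0],[0.04,-0.0023,-0.0005,0.015,0]]'; python3 -m handwheel '[[0.04,0,0,0.002,0],[0.04,0,0,0.004,0],[0.04,0,0,0.006,0],[0.04,0,0,0.006,0]]';
```

```text
time_s: 10.1
tool_pos: [0.5384, -0.1877, 0.065]
tool_rot: [-179.9, -0.0, 98.1]
force: [-0.5, -0.5, -3.8]
grip_width: 0.0496
time_s: 10.5
tool_pos: [0.5387, -0.1878, 0.0594]
tool_rot: [-180.0, -0.0, 98.1]
force: [-0.2, 0.6, -3.4]
grip_width: 0.0497
```

```bash
python3 -m handwheel '[[0.04,0,0,0.003,0],[0.04,0,0,0.006,0],[0.04,0,0,0.008,0],[0.04,0,0,0.008,0]]';python3 - <<'E'
from h import *
i=read_camera("side");crop(i,260,330,110,100,7,"pics/s8.png")
E
```

```text
time_s: 10.9
tool_pos: [0.5386, -0.1878, 0.0513]
tool_rot: [-180.0, -0.0, 98.1]
force: [-0.7, -0.3, -3.6]
grip_width: 0.0499
```

View pics/s8.png

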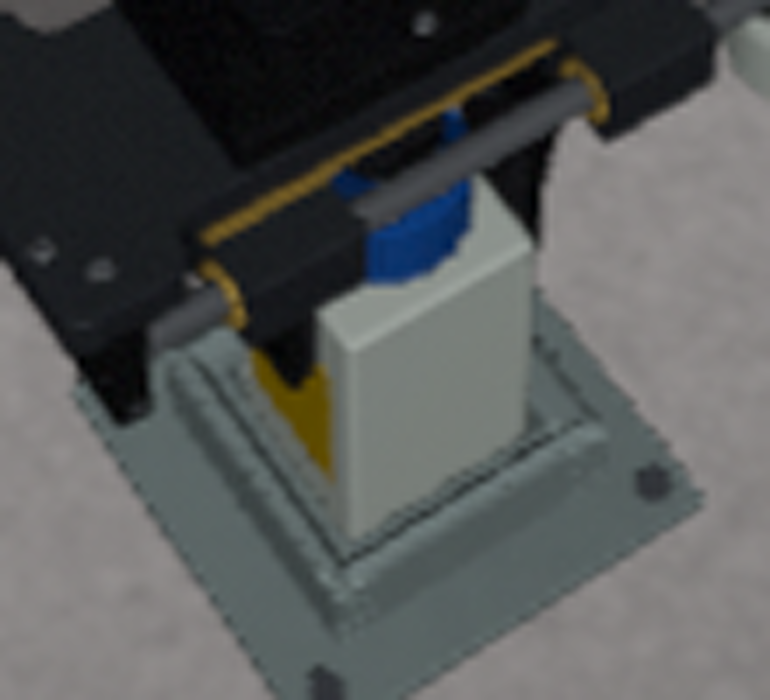

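```bash
python3 -m handwheel '[[0.04,0,0,0.002,0],[0.04,0,0,0.004,0],[0.04,0,0,0.006,0],[0.04,0,0,0.006,0]]'; python3 -m handwheel '[[0.04,0,0,0.0005,0],[0.04,0,0,0.001,0],[0.04,0,0,0.001,0]]';python3 -m handwheel '[[0.04,0,0,0.0005,0],[0.04,0,0,0.001,0],[0.04,0,0,0.001,0]]'
```

```text
time_s: 11.35
tool_pos: [0.5387, -0.1878, 0.0454]
tool_rot: [-180.0, -0.0, 98.1]
force: [-0.7, 1.1, -2.6]
grip_width: 0.0498
time_s: 11.65
tool_pos: [0.539, -0.1879, 0.0447]
tool_rot: [180.0, -0.0, 98.1]
force: [-0.1, -0.1, -2.3]
grip_width: 0.05
time_s: 11.95
tool_pos: [0.539, -0.1879, 0.0439]
tool_rot: [180.0, 0.0, 98.1]
force: [-0.4, -0.1, -2.9]
grip_width: 0.0494
```

```bash
python3 -m handwheel '[[0.04,0,0,0.0003,0],[0.04,0,0,0.0005,0],[0.04,0,0,0.0005,0]]'; python3 -m handwheel '[[0.04,0,0,0.0003,0],[0.04,0,0,0.0005,0],[0.04,0,0,0.0005,0]]'
```

```text
time_s: 12.25
tool_pos: [0.5391, -0.188, 0.0438]
tool_rot: [180.0, -0.0, 98.1]
force: [-0.9, 0.6, 4.4]
grip_width: 0.0501
time_s: 12.55
tool_pos: [0.5391, -0.1879, 0.0438]
tool_rot: [180.0, -0.0, 98.1]
force: [-3.5, 1.2, 7.8]
grip_width: 0.05
```

```bash
python3 -m handwheel '[[0.04,0,0,-0.0007,0],[0.05,0,0,-0.0007,0],[0.055,0,0,-0.0007,0],[0.06,0,0,-0.0007,0],[0.07,0,0,-0.0007,0],[0.08,0,0,-0.0007,0],[0.08,0,0,-0.0007,0]]' 10; python3 - <<'E'
from h import *
i=read_camera("side");crop(i,260,310,110,120,6,"pics/s9.png")
E
```

```text
time_s: 13.25
tool_pos: [0.539, -0.1879, 0.0434]
tool_rot: [180.0, 0.0, 98.1]
force: [0.1, 0.3, -0.7]
grip_width: 0.0757
```

View pics/s9.png

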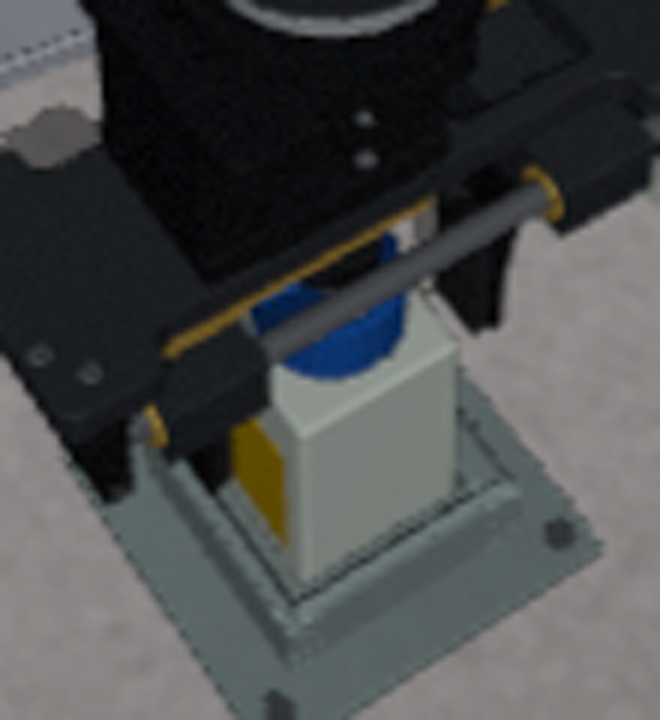

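```bash
python3 -m handwheel '[[0.087,0,0,-0.01,0],[0.087,0,0,-0.03,0],[0.087,0,0,-0.06,0],[0.087,0.0025,0,-0.075,0],[0.087,0.0025,0,-0.075,-0.15],[0.087,0.0025,0,-0.075,-0.30],[0.087,0.0025,0,-0.075,-0.45],[0.087,0.0025,0,-0.075,-0.6],[0.087,0.0025,0,-0.075,-0.75],[0.087,0.0025,0,-0.075,-0.9],[0.087,0.0025,0,-0.075,-1.05],[0.087,0.0025,0,-0.075,-1.2],[0.087,0.0025,0,-0.075,-1.35],[0.087,0.0025,0,-0.075,-1.5],[0.087,0.0025,0,-0.075,-1.571],[0.087,0.0025,0,-0.075,-1.571],[0.087,0.0025,0,-0.075,-1.571]]'; python3 - <<'E'
from h import *
o=get_obs();print(o["tool_pos"],o["tool_rot"],o["qpos"])
i=read_camera("side");crop(i,240,250,150,150,5,"pics/s10.png")
E
```

```text
time_s: 15.0
tool_pos: [0.5386, -0.1854, 0.1186]
tool_rot: [180.0, 0.0, -172.0]
force: [-0.2, 0.2, -1.1]
grip_width: 0.0867
[ 0.53857278 -0.18536482  0.11859838] [ 1.79993925e+02  1.22157476e-02 -1.71959846e+02] [ -5.93944491  11.99674484  25.26390924 101.42258215  -5.51056815
  67.78425114 118.96802803]
```

View pics/s10.png

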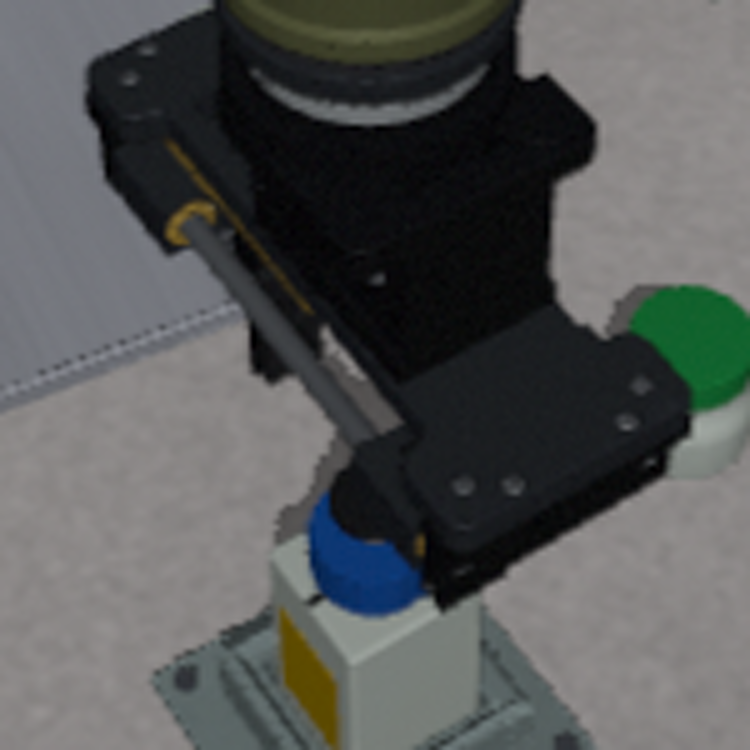

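```bash
python3 - <<'E'
from h import *
i=read_camera("top");crop(i,390,230,130,120,6,"pics/t10.png")
s=cv2.imread("pics/s10.png")
a=np.radians(8.0)
x=np.array([-np.cos(a),-np.sin(a),0]);y=np.array([-np.sin(a),np.cos(a),0]);P=np.array([.53857,-.18536,.1186])
for dy,dz,col in((0,.028,(0,0,255)),(.003,.0265,(0,255,0))):
  for j in(-1,1):
    q=np.array([(pr("side",P+y*j*(.0435+m)+x*k*.0095+[0,dy,dz])-[240,250]+.5)*5 for m,k in((0,1),(0,-1),(.012,-1),(.012,1))]).astype(int)
    cv2.polylines(s,[q],True,col,1)
cv2.imwrite("pics/o10.png",s)
E
```

```text
(no output)
```

View pics/o10.png

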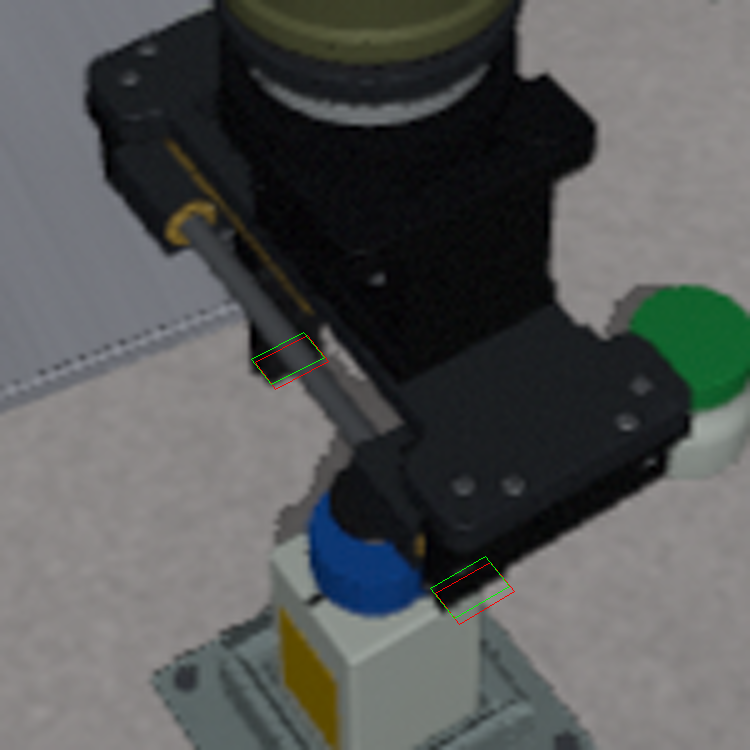

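View pics/t10.png

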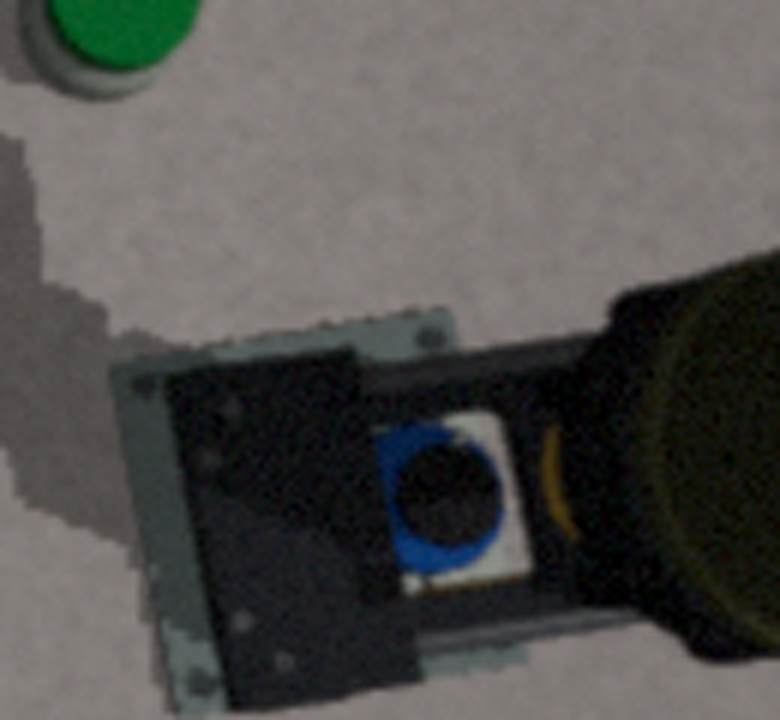

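```bash
python3 - <<'E'
from h import *
f=lambda c,u,v,s:((c[0]+.5)/s-.5+u,(c[1]+.5)/s-.5+v)
print("button top",bp("top",*f((450,494),390,230,6),.134))
print("collar top",bp("top",*f((434,497),390,230,6),.117))
print("shoulder corners",[bp("top",*f(c,390,230,6),.095)[:2] for c in((500,412),(533,575))])
print("collar side",bp("side",*f((365,545),240,250,5),.110))
E
```

```text
button top [ 0.53925508 -0.18396024  0.134     ]
collar top [ 0.53906289 -0.18498712  0.117     ]
shoulder corners [array([ 0.56298016, -0.21191619]), array([ 0.51834644, -0.2175658 ])]
collar side [ 0.53420941 -0.18396209  0.11      ]
```

```bash
python3 -m handwheel '[[0.087,0,0,0.015,0],[0.087,0,0,0.03,0],[0.087,0,0,0.04,0],[0.087,0,0,0.0465,0],[0.075,0,0,0.0465,0],[0.065,0,0,0.0465,0],[0.055,0,0,0.0465,0],[0.05,0,0,0.0465,0],[0.045,0,0,0.0465,0],[0.04,0,0,0.0465,0],[0.035,0,0,0.0465,0],[0.035,0,0,0.0465,0]]' 4; python3 - <<'E'
from h import *
o=get_obs();print(o["force"],o["wrist_torque"])
i=read_camera("side");crop(i,240,270,130,140,5,"pics/s11.png")
E
```

```text
time_s: 16.3
tool_pos: [0.5386, -0.1854, 0.0721]
tool_rot: [180.0, 0.0, -171.8]
force: [0.6, -0.1, 0.6]
grip_width: 0.0396
[ 0.63064036 -0.1026148   0.64201082] [ 0.07125389  0.06673596 -0.01243668]
```

View pics/s11.png

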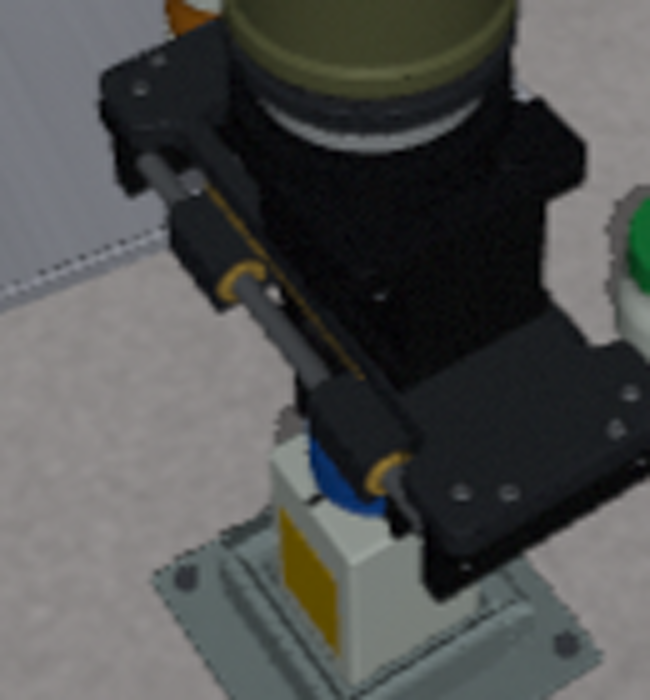

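```bash
python3 -m handwheel '[[0.035,0,0,0,0],[0.035,0,0,0,0],[0.035,0,0,0,0],[0.035,0,0,0,0.1],[0.035,0,0,0,0.2],[0.035,0,0,0,0.3],[0.035,0,0,0,0.4],[0.035,0,0,0,0.5],[0.035,0,0,0,0.5]]' 30; python3 - <<'E'
from h import *
o=get_obs();print(o["force"],o["wrist_torque"],o["grip_width"],o["tool_rot"])
E
```

```text
time_s: 17.25
tool_pos: [0.539, -0.185, 0.0721]
tool_rot: [180.0, 0.0, 159.5]
force: [0.3, 1.9, 1.4]
grip_width: 0.0391
[0.27623363 1.93344776 1.35444191] [ 0.24279189 -0.02733338 -0.06437345] 0.03909392701224697 [1.79972420e+02 2.37382932e-02 1.59511762e+02]
```

```bash
python3 - <<'E'
from h import *
t=read_camera("top");s=read_camera("side")
a=lambda i,u,v,w,h,k:cv2.resize(i[v:v+h,u:u+w],None,fx=k,fy=k,interpolation=cv2.INTER_CUBIC)
cv2.imwrite("pics/m12.png",np.hstack([a(t,430,280,60,80,6),a(s,270,320,65,80,6)]))
E
```

```text
(no output)
```

View pics/m12.png

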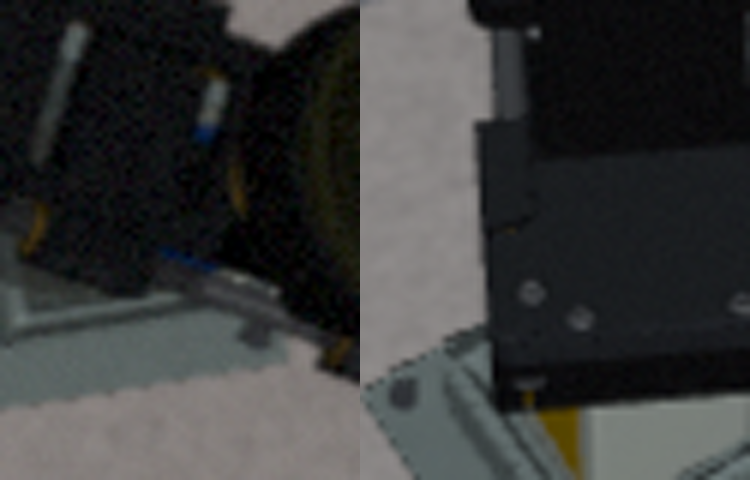

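```bash
python3 -m handwheel '[[0.035,0,0,0,0.1],[0.035,0,0,0,0.2],[0.035,0,0,0,0.3],[0.035,0,0,0,0.4],[0.035,0,0,0,0.5],[0.035,0,0,0,0.6],[0.035,0,0,0,0.7],[0.035,0,0,0,0.8],[0.035,0,0,0,0.9],[0.035,0,0,0,1.0],[0.035,0,0,0,1.1],[0.035,0,0,0,1.2],[0.035,0,0,0,1.3],[0.035,0,0,0,1.4],[0.035,0,0,0,1.5]]'; python3 - <<'E'
from h import *
o=get_obs();print(o["force"],o["wrist_torque"],o["grip_width"],o["tool_rot"],o["qpos"])
E
```

```text
time_s: 18.85
tool_pos: [0.5391, -0.1851, 0.0721]
tool_rot: [180.0, -0.0, 73.5]
force: [1.3, 1.4, 1.7]
grip_width: 0.0393
[1.3301388  1.39677562 1.72654162] [ 0.12856566 -0.10219807  0.16395866] 0.03929309213274192 [ 1.79958596e+02 -3.21018691e-02  7.34894820e+01] [-19.38133727  16.90325963  41.60318011 104.57693658 -12.53703747
  63.14264579  10.18780249]
```

```bash
T='import cell;o=cell.get_obs();print(o["wrist_torque"].round(3),o["force"].round(1),o["tool_rot"][2].round(2))'; python3 -m handwheel '[[0.035,0,0,0,0.08],[0.035,0,0,0,0.16],[0.035,0,0,0,0.24],[0.035,0,0,0,0.3]]' >/dev/null; python3 -c "$T"; python3 -m handwheel '[[0.035,0,0,0,0.05],[0.035,0,0,0,0.1]]'>/dev/null; python3 -c "$T";  python3 -m handwheel '[[0.035,0,0,0,0.03],[0.035,0,0,0,0.06]]'>/dev/null; python3 -c "$T"
```

```text
[ 0.21  -0.097  0.154] [1.4 1.3 1.9] 56.37
[ 0.15  -0.023  0.165] [1.1 0.9 1.5] 50.69
[ 0.326 -0.141  0.177] [1.7 1.4 1.8] 47.21
```

```bash
T='import cell;o=cell.get_obs();print(o["wrist_torque"].round(3),o["force"].round(1),o["tool_rot"][2].round(2))'; python3 -m handwheel '[[0.035,0,0,0,0.02],[0.035,0,0,0,0.04]]' >/dev/null; python3 -c "$T"; python3 -m handwheel '[[0.035,0,0,0,0.02],[0.035,0,0,0,0.04]]'>/dev/null; python3 -c "$T";  python3 -m handwheel '[[0.035,0,0,0,0.02],[0.035,0,0,0,0.04]]'>/dev/null; python3 -c "$T"
```

```text
[ 0.329 -0.17   0.165] [1.7 1.6 2.9] 44.87
[ 0.417 -0.326  0.154] [1.9 2.3 3.1] 42.55
[ 0.653 -0.051  0.416] [0.7 2.4 4.9] 40.28
```

```bash
T='import cell;o=cell.get_obs();print(o["wrist_torque"].round(3),o["force"].round(1),o["tool_rot"][2].round(2))'; python3 -m handwheel '[[0.035,0,0,0,0.01],[0.035,0,0,0,0.01]]' >/dev/null; python3 -c "$T"; python3 -m handwheel '[[0.035,0,0,0,0.01],[0.035,0,0,0,0.02],[0.035,0,0,0,0.02]]'>/dev/null; python3 -c "$T"
```

```text
[0.667 0.037 0.357] [0.5 3.4 5.1] 39.76
[0.683 0.164 0.571] [1.3 2.6 4.9] 38.65
```

```bash
python3 -m handwheel '[[0.038,0,0,0,0],[0.042,0,0,0,0],[0.05,0,0,0,0],[0.06,0,0,0,0],[0.075,0,0,0,0],[0.087,0,0,0,0],[0.087,0,0,-0.02,0],[0.087,0,0,-0.05,0],[0.087,0,0,-0.08,0],[0.087,0.05,0,-0.08,0],[0.087,0.09,0,-0.08,0],[0.087,0.09,0,-0.08,0],[0.087,0.09,0,-0.08,0]]'; python3 - <<'E'
from h import *
t=read_camera("top");s=read_camera("side");cv2.imwrite("pics/t13.png",t);cv2.imwrite("pics/s13.png",s)
a=lambda i,u,v,w,h,k:cv2.resize(i[v:v+h,u:u+w],None,fx=k,fy=k,interpolation=cv2.INTER_CUBIC)
cv2.imwrite("pics/m13.png",np.hstack([a(t,430,280,65,95,6),a(s,280,325,65,95,6)]))
E
```

```text
time_s: 22.05
tool_pos: [0.6091, -0.1286, 0.1512]
tool_rot: [180.0, 0.1, 38.7]
force: [-0.4, 0.2, -0.3]
grip_width: 0.087
```

View pics/m13.png

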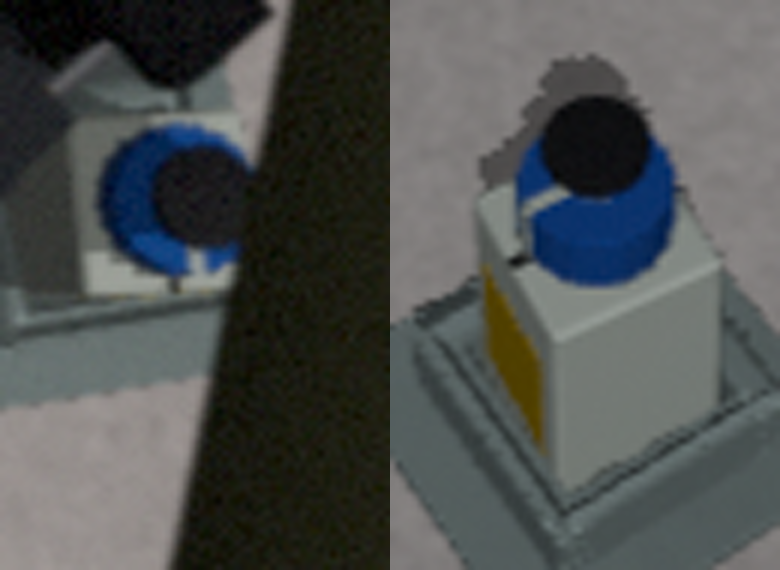

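```bash
python3 - <<'E'
from h import *
f=lambda c:((c[0]+.5)/6-.5+430,(c[1]+.5)/6-.5+280)
g=lambda c:((c[0]-390+.5)/6-.5+280,(c[1]+.5)/6-.5+325)
print("top: mark",bp("top",*f((197,262)),.117),"line",bp("top",*f((175,285)),.095),"button",bp("top",*f((205,197)),.134))
print("collar L,top,bot edges",[bp("top",*f(c),.117)[:2] for c in((102,200),(178,123),(170,276))])
print("side: mark",bp("side",*g((530,210)),.117),"line",bp("side",*g((520,262)),.095),"button",bp("side",*g((596,146)),.134))
for c in((725,265),(478,195),(555,345)):print(bp("side",*g(c),.095))
o=get_obs();print(o["tool_pos"],o["qpos"])
E
```

```text
top: mark [ 0.52190613 -0.18455165  0.117     ] line [ 0.51593377 -0.18487212  0.095     ] button [ 0.53848979 -0.18259047  0.134     ]
collar L,top,bot edges [array([ 0.53848516, -0.16019892]), array([ 0.55882954, -0.18208557]), array([ 0.5182975 , -0.17706883])]
side: mark [ 0.51834053 -0.18350658  0.117     ] line [ 0.51522171 -0.18302817  0.095     ] button [ 0.53656414 -0.18407013  0.134     ]
[ 0.56224389 -0.2066707   0.095     ]
[ 0.51361852 -0.15970999  0.095     ]
[ 0.51327874 -0.20890938  0.095     ]
[ 0.60791569 -0.13079518  0.15173633] [-27.53931623  20.69910122  46.81473814  92.21965352 -15.49505264
  73.8944605  -29.72730688]
```

View pics/t13.png

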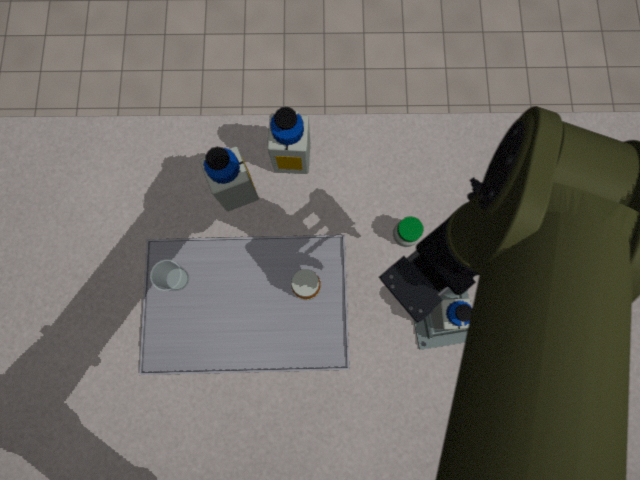

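```bash
python3 -m handwheel '[[0.05,-0.03,0,0,0],[0.02,-0.06,0,0,0],[0,-0.09,0,0,0],[0,-0.09,0,0,0],[0,-0.09,0,0,0],[0,-0.09,0,0,0],[0,-0.09,0,0,0],[0,-0.09,0,0,0],[0,-0.09,0,0.015,0],[0,-0.09,0,0.03,0],[0,-0.09,0,0.036,0],[0,-0.09,0,0.036,0]]' 10; python3 - <<'E'
from h import *
s=read_camera("side");crop(s,260,290,90,100,6,"pics/s14.png")
E
```

```text
time_s: 23.35
tool_pos: [0.5373, -0.1851, 0.114]
tool_rot: [-179.9, 0.1, 38.6]
force: [-0.0, 0.8, -0.3]
grip_width: 0.0026
```

View pics/s14.png

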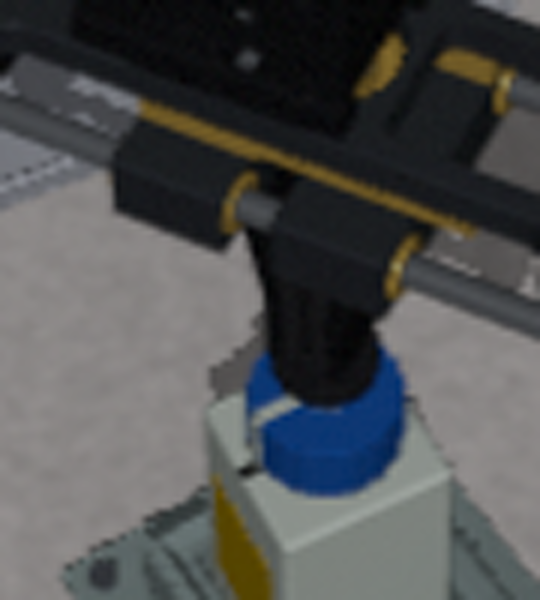

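```bash
python3 -m handwheel '[[0,0,0,0.001,0],[0,0,0,0.002,0],[0,0,0,0.003,0],[0,0,0,0.003,0]]'; for i in 1; do python3 -m handwheel '[[0,0,0,0.0007,0],[0,0,0,0.0015,0],[0,0,0,0.0015,0]]'; done; python3 -m handwheel '[[0,0,0,0.0007,0],[0,0,0,0.0015,0],[0,0,0,0.0015,0]]'; python3 -m handwheel '[[0,0,0,0.0007,0],[0,0,0,0.0015,0],[0,0,0,0.0015,0]]'
```

```text
time_s: 23.8
tool_pos: [0.5387, -0.1854, 0.1131]
tool_rot: [180.0, -0.0, 38.6]
force: [-0.1, -0.2, 0.6]
grip_width: 0.0009
time_s: 24.1
tool_pos: [0.5385, -0.1854, 0.1114]
tool_rot: [-180.0, -0.0, 38.6]
force: [1.2, 1.2, -0.5]
grip_width: 0.0008
time_s: 24.4
tool_pos: [0.5385, -0.1854, 0.1099]
tool_rot: [-180.0, -0.0, 38.6]
force: [-0.1, -1.0, -0.6]
grip_width: 0.0006
time_s: 24.7
tool_pos: [0.5385, -0.1854, 0.1083]
tool_rot: [-180.0, 0.0, 38.6]
force: [-0.1, -0.2, -1.1]
grip_width: 0.0001
```

```bash
for k in 1; do :; done; python3 -m handwheel '[[0,0,0,0.0007,0],[0,0,0,0.0015,0],[0,0,0,0.0015,0]]'|grep -E 'pos|force'; python3 -m handwheel '[[0,0,0,0.0007,0],[0,0,0,0.0015,0],[0,0,0,0.0015,0]]'|grep -E 'pos|force'; python3 -m handwheel '[[0,0,0,0.0007,0],[0,0,0,0.0015,0],[0,0,0,0.0015,0]]'|grep -E 'pos|force'
```

```text
tool_pos: [0.5387, -0.1855, 0.1072]
force: [-1.4, 0.7, 3.4]
tool_pos: [0.5387, -0.1855, 0.1055]
force: [-0.2, 0.3, 4.2]
tool_pos: [0.5387, -0.1855, 0.104]
force: [-0.8, -0.5, 4.1]
```

```bash
python3 -m handwheel '[[0,0,0,0.0007,0],[0,0,0,0.0015,0],[0,0,0,0.0015,0]]'|grep -E 'pos|force'; python3 -m handwheel '[[0,0,0,0.0005,0],[0,0,0,0.001,0],[0,0,0,0.001,0]]'|grep -E 'pos|force'; python3 -m handwheel '[[0,0,0,0.0005,0],[0,0,0,0.0005,0]]'|grep -E 'pos|force'; python3 -m handwheel '[[0,0,0,0.0005,0],[0,0,0,0.0005,0]]'|grep -E 'pos|force'
```

```text
tool_pos: [0.5387, -0.1855, 0.1025]
force: [-0.2, 0.7, 5.6]
tool_pos: [0.5387, -0.1855, 0.1017]
force: [-1.0, -0.7, 5.7]
tool_pos: [0.5389, -0.1855, 0.1016]
force: [-2.4, 0.3, 8.8]
tool_pos: [0.5389, -0.1856, 0.1013]
force: [-1.6, 1.0, 9.7]
```

Soft stop felt at z≈0.1016; pressing on gently into the second part.

```bash
python3 -m handwheel '[[0,0,0,0.0005,0],[0,0,0,0.001,0],[0,0,0,0.001,0]]'|grep -E 'pos|force'; python3 -m handwheel '[[0,0,0,0.0005,0],[0,0,0,0.001,0],[0,0,0,0.001,0]]'|grep -E 'pos|force'; python3 -m handwheel '[[0,0,0,0.0005,0],[0,0,0,0.0005,0]]'|grep -E 'pos|force'; python3 -m handwheel '[[0,0,0,0.0005,0],[0,0,0,0.0005,0]]'|grep -E 'pos|force'
```

```text
tool_pos: [0.539, -0.1856, 0.1005]
force: [-1.6, 0.1, 12.5]
tool_pos: [0.5392, -0.1856, 0.0998]
force: [-2.4, 1.6, 11.6]
tool_pos: [0.5393, -0.1856, 0.0994]
force: [-3.7, 0.3, 13.1]
tool_pos: [0.5393, -0.1857, 0.0991]
force: [-3.1, 1.3, 14.1]
```

```bash
python3 -m handwheel '[[0,0,0,0.0005,0],[0,0,0,0.0005,0]]'|grep -E 'pos|force'; python3 -m handwheel '[[0,0,0,0.0005,0],[0,0,0,0.0005,0]]'|grep -E 'pos|force'
```

```text
tool_pos: [0.5394, -0.1856, 0.0987]
force: [-3.4, 2.1, 13.9]
tool_pos: [0.5396, -0.1857, 0.0986]
force: [-3.8, 1.6, 16.5]
```

```bash
python3 -m handwheel '[[0,0,0,0.0004,0],[0,0,0,0.0004,0]]'|grep -E 'pos|force';  python3 -m handwheel '[[0,0,0,0.0003,0],[0,0,0,0.0003,0]]'|grep -E 'pos|force'
```

```text
tool_pos: [0.5398, -0.1858, 0.0986]
force: [-3.6, 1.8, 18.7]
tool_pos: [0.54, -0.1859, 0.0986]
force: [-4.5, 2.7, 19.2]
```

```bash
python3 -m handwheel '[[0,0,0,-0.002,0],[0,0,0,-0.005,0],[0,0,0,-0.008,0],[0,0,0,-0.012,0],[0,0,0,-0.018,0],[0,0,0,-0.03,0],[0,0,0,-0.06,0],[0,0,0,-0.09,0],[0,0.04,0,-0.1,0],[0,0.09,0,-0.1,0],[0,0.12,0,-0.1,0],[0,0.12,0,-0.1,0]]'; python3 - <<'E'
from h import *
s=read_camera("side");cv2.imwrite("pics/s15.png",s);t=read_camera("top");cv2.imwrite("pics/t15.png",t)
a=lambda i,u,v,w,h,k:cv2.resize(i[v:v+h,u:u+w],None,fx=k,fy=k,interpolation=cv2.INTER_CUBIC)
cv2.imwrite("pics/m15.png",np.hstack([a(t,400,270,65,95,6),a(s,280,325,65,95,6)]))
E
```

```text
time_s: 29.6
tool_pos: [0.6355, -0.1045, 0.1949]
tool_rot: [-180.0, -0.0, 39.1]
force: [0.0, 1.0, -0.1]
grip_width: 0.0009
```

View pics/m15.png

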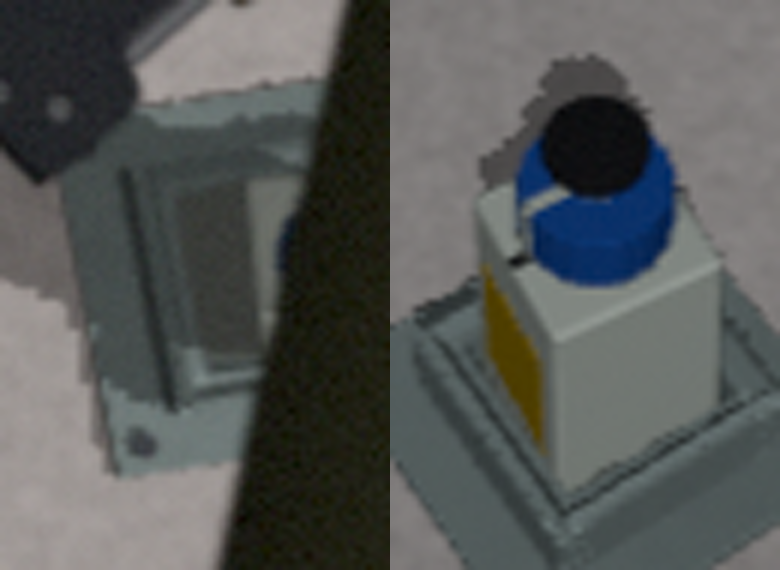

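View pics/s15.png

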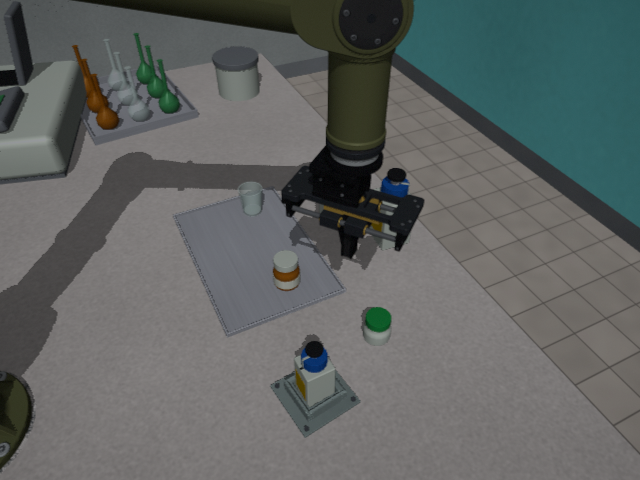

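View pics/t15.png

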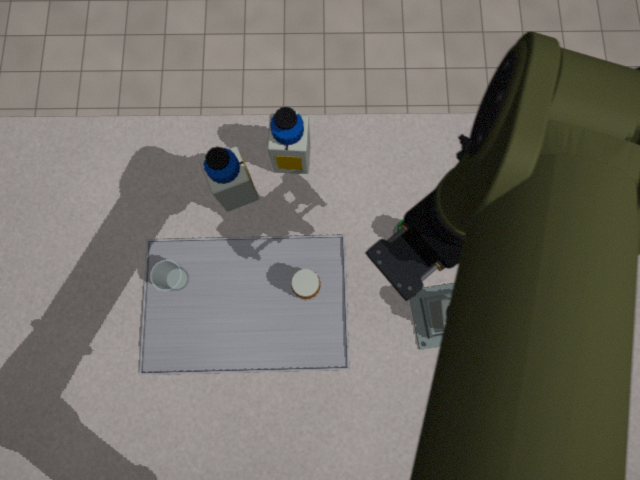

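```bash
python3 -c "
from cell import *
print(sign_off())"
```

```text
the job is handed in; nothing more can be done
None
```

The job is done and handed in at about 30 s of the 64 s allowed. The bottle is standing in the holder, its collar is tight, and the plunger was pressed to the firm stop and has sprung back up.

- **Seating:** I lowered the bottle until the holder floor took its weight, at the height expected for full depth, then let go.
- **Collar:** I turned it about 2.6 rad of tool rotation, which includes the bottle's play in the holder. The torque rose from a steady 0.16 N m to 0.57 N m at the stop. In both cameras the white mark stands over the black line. One grasp was enough, although the task said it would need more than one.
- **Plunger:** The soft stop came after about 6 mm. The firm stop came about 3 mm later, where the height stopped changing while the force rose to about 19 N. In the last picture the button is at the same height as before pressing.
- **Other objects:** The beaker, jar and pot look unmoved in the last side view. The arm hides part of the top view, including most of the pot.

**Disagreement found:**
- The reported tool height was about 27 mm below the real fingertips, and the sideways reading was off by about 3 mm.
- The pictures showed this, and the first light close (3 N) confirmed it. It landed on the collar at 41 mm wide instead of on the 50 mm body.
- I corrected for the offset from then on, and that touch did no visible harm.
- While turning the collar, the finger opening read 39–40 mm, although the collar is 41 mm across. I did not explain this, but the torque and the mark agree that the collar turned.

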